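# Stow a sample vial in the push-catch drawer

### The job

Stow the small amber vial for sea: push the shut drawer in until its catch lets go and it springs out, stand the vial upright in the round well of the drawer, then push the drawer home until the catch holds it shut again. Work the catch gently by feel, never pressing on the drawer unit with more than 20 N, and leave the other bottles where they are.

Things in the scene. Friction and masses are not known exactly. Their poses are not given: they have to be found in the camera images.
- drawer (a joint): How far the drawer is out (m): 0.001 held shut by the catch (dark wood front panel flush within 1 mm), 0.090 sprung fully out, negative pushed in beyond flush. A spring of 6 N (shut) to 5 N (out) always pushes it out, moving it adds 18 N per m/s. Let go anywhere uncaught, it springs fully out.
- pad (a point): Centre of the front face of the grey push block on the drawer front, 58 mm above the table; it moves with the drawer. The block is 60 mm wide, 30 mm high, 36 mm proud of the dark wood panel: push here. x axis points into the unit (the way to push), y along the front, z up. Even fully pressed it stands 14 mm proud of the unit.
- well (a point): Centre of the floor of the drawer's round well, 12 mm above the table, 88 mm behind the pad point; under the unit's roof while shut, 38 mm in front of the unit when fully out. Hole 34 mm across, 12 mm deep, in a white plate whose top is 24 mm above the table. Drawer sides 26 mm high, 126 mm apart; drawer front's top 87 mm above the table. Axes as the pad's.
- vial_center (a point): Centre of the small amber glass vial, half-way up (35 mm above its underside): 28 mm in diameter, straight-sided up to 52 mm, black cap (23 mm across), 70 mm high in all, about 45 g, standing on the table. The other brown bottles are far taller and wider. z axis is the vial's own up.
- bottle_a: Amber bottle with a glass stopper, 54 mm in diameter, 125 mm high; leave it. Origin at the centre of its underside.
- bottle_b: Amber bottle with a black cap, 58 mm in diameter, 115 mm high; leave it. Origin at the centre of its underside.
- wash_bottle: White plastic bottle with red cap, 72 mm in diameter, 170 mm high; leave it. Origin at the centre of its underside.
- unit: The white bench-top drawer unit, fixed: 180 mm deep, 170 mm wide, 99 mm high. Origin at the centre of its underside; x axis from its front to its back.
- catch (a point): The hidden push-push catch at the unit's back. Pushing the drawer in beyond flush meets a springy stop 5 to 22 mm beyond (varies unseen); the catch turns over 1.5 mm before it. Press till force rises clearly above the spring (11 to 13 N in all), then draw back: a held drawer follows out, an open one stays shut. Each press turns it over. At the stop force rises about 9 N per mm.
Not all that is in view belongs to the job. What is shaped like the part that bears vial_center but red or yellow is not meant.

How it is judged:
On the way, in this order (a step that is already met when the one before it is completed fails the run):
1. the catch is released and the drawer has sprung out (value of joint drawer above 0.08 m), for 0.2 s.
2. the vial stands upright in the well of the open drawer (value of joint drawer above 0.05 m and horizontal distance between vial_center and well below 0.006 m and z of vial_center in the frame of well below 0.04 m and angle between vial_center's own z axis and vertical below 0.15 rad and contact force between the fingers and vial below 0.1 N), for 0.2 s.
At the end, for the whole second after the job is handed in: The drawer is held shut by its catch (within 4 mm of its shut place), with the vial at rest in the well: within 6 mm of its centre, its underside within 5 mm of the well floor, tilted less than 0.15 rad (value of joint drawer between -0.003 and 0.005 m and horizontal distance between vial_center and well below 0.006 m and z of vial_center in the frame of well between 0.03 and 0.04 m and angle between vial_center's own z axis and vertical below 0.15 rad and linear speed of vial below 0.02 m/s); the robot touches nothing.
It fails at once if the robot presses on the drawer or its unit with more than 20 N (contact force between any of the fingers, the arm and unit above 20 N).
It fails at once if another bottle is moved more than 30 mm or tipped (distance of any of bottle_a, bottle_b, wash_bottle from where it was at the start of the episode above 0.03 m or angle between any of bottle_a, bottle_b, wash_bottle's own z axis and vertical above 0.5 rad).
It also fails if it takes over 72 s, if anything falls off the work surface, if the arm or the gripper's body presses on something with over 40 N, if the wrist force passes 120 N, or if a joint passes its speed limit or range.

### The arm

A 7-joint arm with a two-finger parallel gripper is mounted at the origin on the work surface. World frame = base frame: x ahead of the robot, y to its left, z up, the work surface at z = 0. Lengths are in m, angles in rad, forces in N, time in s.
With the tool pointing down it reaches from about 0.35 to 0.9 m from the base axis. Payload 8.1 kg.
Tool frame: the origin (TCP) lies on the centre line of the jaws, within the pads' length; the fingertips stand 14 mm ahead of it and the grasp point (between the pads) lies 5 mm behind it (arm.tip_reach is the distance from the TCP to the fingertips, in m); z points along the fingers, y is the direction in which the jaws open and shut (so a half turn about z gives the same grasp; the last joint's range is limited). The gripper opens to 92 mm and grips with 3 to 60 N. Pads are 19 mm wide; open, the fingers measure 130 mm over their backs; the gripper's body (75 mm by 190 mm) begins 47 mm behind the grasp point.
Start: joints at [1.057, 0.434, 0.025, 1.573, -0.012, 1.134, -0.075], TCP at [0.25, -0.573, 0.241] pointing down, gripper open.
Joint ranges: [-2.62, 2.62], [-0.44, 2.09], [-1.27, 1.32], [0.08, 2.57], [-1.32, 4.46], [0.12, 2], [-2.74, 2.74]. Speed limits (rad/s): [2.22, 2.22, 3.01, 3.01, 3.14, 3.14, 3.14].

### API

Orientations are given as a rotation vector (axis times angle).
In Python, from cell import sensors, vision, arm, nets gives the robot as it stands.
- The arm moves only by the shell command python3 -m handwheel 'ROWS' [FORCE]. ROWS is JSON, a list of rows, each an object of numbers: "tx", "ty", "tz": the shift along the tool's x, y, z in cm; "wx", "wy", "wz": the turn, a rotation vector about the tool's x, y, z in degrees; "claw": the opening, from 0 (shut) to 1 (fully open). A call has 1 to 12 rows; each row is the pose to reach, as a shift and turn from the pose commanded when the call began, along the tool's axes at that moment; what a row does not reach only later rows make up. A row lasts 1/12 s, in which the tool goes at most 41.7 mm and 7.16 degrees, less where a joint would pass 70% of its speed; a pose out of reach is approached as far as the arm can. A call with a gripper value outside its range is refused whole. The fingers move at their own pace and stop on an object; FORCE is the grip in N (left out, the last holds). Time passes only in rows, so rows that repeat a pose let the fingers close. It gives the time, the measured TCP pose, the force and the opening at its end, in the units of the state.
- sensors.observe(): the state, without advancing time (a new reading comes with each control period).
- vision.get_image(name): name is "side" or "top"; returns (picture, depth): 400x640x3 uint8, blue, green, red; 400x640 float32, m along the optical axis (not along the pixel's ray), 0 where there is no reading.
- vision.camera_model(name): a dict with "K" (3x3 intrinsics, pixels), "k1" (the pictures are not rectified: a ray, as slopes to the right and down, at radius r is drawn at 1 + k1 r^2 times it, then the intrinsics apply), "xyz" and "attitude" of the camera in the world. Camera axes: x right, y down, z forward; pixel columns grow to the right and rows downward; lengths in m; the calibration is good to about 2 mm. A picture is of the moment at which its call begins. camera_model takes no time and is no camera call.
- arm.sign_off(): hands the job in, once; it reports no verdict.
Trained networks look in the newest picture that a camera, given by its name, has taken for a name from the list of things; names that differ only in an ending like _2 or _b are one class to them, and where a whole thing is asked for, a point or a joint stands for the part that bears it (a point fixed in the world has none). Each returns a list of dicts, best first, with "score" (0 to 1); they miss things now and then, are a little off and sometimes report something else, mostly with a low value. They report only what shows in the picture. A call takes as long as a camera call. They do not tell look-alikes from the thing itself.
- nets.cut_out(label, camera): "region" (400x640 bool, what is visible of it) and "uv" ([column, row] in pixels, amid what is visible of it).
The state is a dict: "clock": time; "joints": joint angles; "dq": joint speeds; "joint_efforts": joint torques, N m; "position": TCP position; "ee_rot": TCP orientation; "force": force on the tool from outside, world axes, zero at the start; "ft_torque": the same for the moment, N m; "width": opening from 0.0 (shut) to 1.0 (fully open).
Only numpy, scipy, OpenCV 4.12 (cv2) and the standard library are available. Lean on these libraries where they do the work, as an engineer would, in place of code of your own. Each camera call takes 0.05 s, during which the arm holds its last target.

## Working session

There is one attempt and no reset: what is moved stays moved. The work goes in short steps, Python scripts to look and compute and a shell command to move; the robot and the scene stay as the last step left them, time stands still between calls to the robot, and variables do not carry over. Pictures are saved under pics/ and viewed, and the job is handed in when it is done.

```bash
mkdir -p pics; ls; cat > h.py <<'E'
import numpy as np, cv2
from scipy.spatial.transform import Rotation as R
from cell import sensors, vision, arm, nets
def pix2w(cam,uv,depth):
    m=vision.camera_model(cam);K=np.array(m["K"]);k=m["k1"]
    uv=np.atleast_2d(np.array(uv,float));d=np.atleast_1d(depth)
    xd=(uv[:,0]-K[0,2])/K[0,0];yd=(uv[:,1]-K[1,2])/K[1,1]
    x,y=xd.copy(),yd.copy()
    for _ in range(20):
        s=1+k*(x*x+y*y);x=xd/s;y=yd/s
    P=np.stack([x*d,y*d,d],1)
    return P@att(m).T+np.array(m["xyz"])
def att(m):
    a=np.array(m["attitude"],float)
    return a if a.shape==(3,3) else R.from_rotvec(a).as_matrix()
def w2pix(cam,p):
    m=vision.camera_model(cam);K=np.array(m["K"])
    c=(np.atleast_2d(p)-np.array(m["xyz"]))@att(m)
    x,y=c[:,0]/c[:,2],c[:,1]/c[:,2];s=1+m["k1"]*(x*x+y*y)
    return np.stack([K[0,0]*x*s+K[0,2],K[1,1]*y*s+K[1,2]],1)
E
python3 - <<'E'
from h import *
for c in("side","top"):
    im,d=vision.get_image(c);cv2.imwrite(f"pics/{c}0.png",im);np.save(f"{c}0.npy",d);print(c,vision.camera_model(c))
print(sensors.observe())
E
```

```text
pics
side {'K': array([[420.07180718,   0.        , 323.22162111],
       [  0.        , 420.07180718, 198.47362587],
       [  0.        ,   0.        ,   1.        ]]), 'k1': -0.06162602189984912, 'xyz': array([0.40475844, 0.83316759, 0.68571132]), 'attitude': array([-0.36936983,  2.66137497, -1.42249194])}
top {'K': array([[432.0997649 ,   0.        , 320.17798822],
       [  0.        , 432.0997649 , 200.77485289],
       [  0.        ,   0.        ,   1.        ]]), 'k1': -0.03773767492905758, 'xyz': array([ 0.40835314, -0.03607541,  1.06886875]), 'attitude': array([-2.13101721,  2.11497069, -0.18452885])}
{'clock': 0.1, 'joints': array([ 1.05741936,  0.43514962,  0.02500732,  1.57397589, -0.01160963,
        1.13401205, -0.07513451]), 'dq': array([-0.0005214 ,  0.00065854,  0.0006646 , -0.00245528, -0.00060267,
       -0.00059259, -0.00031298]), 'joint_efforts': array([ 3.22723659e-03, -6.69131541e+01,  9.88004319e-01, -3.15146434e+01,
       -6.05121371e-02,  3.74553446e-02,  7.86168357e-05]), 'position': array([ 0.24934427, -0.57264137,  0.24003781]), 'ee_rot': array([-3.07429751e+00, -6.40234727e-01,  6.50524017e-04]), 'force': array([0.35349444, 0.14899289, 0.54414999]), 'ft_torque': array([ 0.00832528, -0.02229222,  0.02628928]), 'width': 0.9997081783348271}
```

View pics/top0.png

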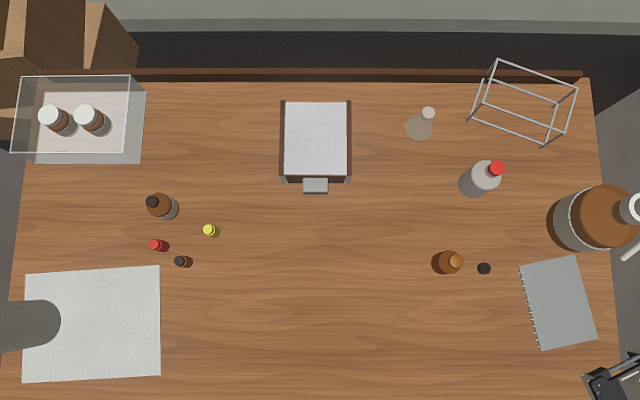

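View pics/side0.png

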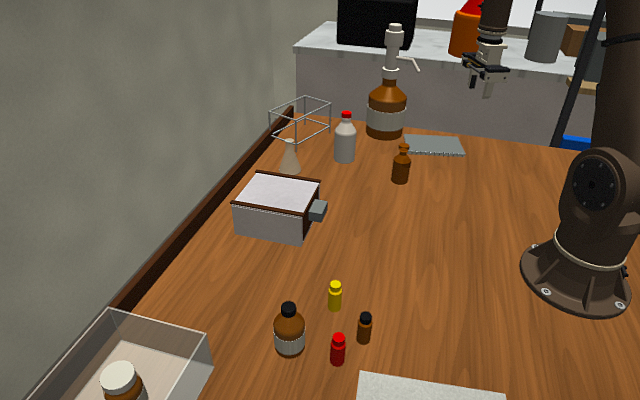

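Top view: small black-capped amber vial at (182,261). Things that could be mistaken for it are the red one at (157,245), the yellow one at (209,230), bottle_b at (158,205), bottle_a at (448,262), jars at (52,118) and (88,118), and a dark disc at (484,268). I choose (182,261), which is (364,328) in the side view, and check it in a crop.

```bash
python3 - <<'E'
from h import *
t=cv2.imread("pics/top0.png");s=cv2.imread("pics/side0.png")
a=cv2.resize(t[190:290,130:230],(400,400),interpolation=cv2.INTER_CUBIC);b=cv2.resize(s[270:370,300:400],(400,400),interpolation=cv2.INTER_CUBIC)
cv2.imwrite("pics/crop1.png",np.hstack([a,b]))
cv2.imwrite("pics/crop2.png",cv2.resize(t[85:205,260:380],(600,600),interpolation=cv2.INTER_CUBIC))
m={}
for l in("vial_center","pad","unit","bottle_a","bottle_b","wash_bottle"):
  for c in("top","side"):
    d=np.load(c+"0.npy")
    for r in nets.cut_out(l,c)[:4]:
        reg=r["region"];v,u=np.nonzero(reg&(d>0));P=pix2w(c,np.stack([u,v],1),d[v,u]) if len(u) else np.zeros((1,3))
        print(l,c,round(r["score"],2),np.round(r["uv"]),len(u),"med",np.median(P,0).round(3),"p2",np.percentile(P,3,0).round(3),"p98",np.percentile(P,97,0).round(3))
E
```

```text
vial_center top 0.61 [160. 245.] 177 med [0.485 0.352 0.055] p2 [0.474 0.346 0.013] p98 [0.498 0.366 0.072]
vial_center top 0.59 [184. 260.] 218 med [0.448 0.292 0.053] p2 [ 0.435  0.286 -0.001] p98 [0.463 0.311 0.072]
vial_center top 0.44 [212. 232.] 179 med [0.521 0.23  0.054] p2 [0.51  0.222 0.005] p98 [0.534 0.244 0.072]
vial_center side 0.91 [365. 328.] 408 med [0.449 0.311 0.045] p2 [0.438 0.296 0.004] p98 [0.462 0.316 0.073]
vial_center side 0.84 [335. 299.] 369 med [0.522 0.247 0.046] p2 [0.511 0.231 0.005] p98 [0.536 0.252 0.072]
vial_center side 0.56 [338. 352.] 486 med [0.486 0.371 0.048] p2 [0.474 0.353 0.002] p98 [0.5   0.376 0.072]
pad top 0.95 [314. 182.] 667 med [ 0.641 -0.015  0.072] p2 [ 0.613 -0.075  0.026] p98 [0.65  0.045 0.085]
pad side 0.75 [313. 213.] 563 med [0.641 0.011 0.072] p2 [ 0.612 -0.052  0.018] p98 [0.649 0.051 0.087]
unit top 0.65 [316. 147.] 5978 med [ 0.723 -0.015  0.095] p2 [ 0.631 -0.094  0.053] p98 [0.82  0.064 0.099]
unit top 0.16 [314. 181.] 714 med [ 0.643 -0.015  0.072] p2 [ 0.613 -0.075  0.015] p98 [0.65  0.047 0.086]
unit side 0.71 [278. 
[... 286 characters left out ...]
75 -0.298  0.127]
bottle_a side 0.6 [405. 167.] 516 med [ 0.45  -0.304  0.06 ] p2 [ 0.428 -0.32   0.008] p98 [ 0.473 -0.296  0.127]
bottle_b top 0.87 [162. 207.] 658 med [0.575 0.343 0.077] p2 [0.553 0.328 0.016] p98 [0.603 0.367 0.116]
bottle_b top 0.78 [445. 263.] 629 med [ 0.45  -0.313  0.082] p2 [ 0.428 -0.338  0.011] p98 [ 0.475 -0.298  0.127]
bottle_b side 0.6 [405. 167.] 516 med [ 0.45  -0.304  0.06 ] p2 [ 0.428 -0.32   0.008] p98 [ 0.473 -0.296  0.127]
wash_bottle top 0.58 [478. 178.] 1280 med [ 0.639 -0.394  0.111] p2 [ 0.615 -0.433  0.001] p98 [ 0.681 -0.373  0.17 ]
wash_bottle side 0.86 [344. 141.] 889 med [ 0.643 -0.382  0.082] p2 [ 0.614 -0.406  0.009] p98 [ 0.678 -0.37   0.168]
```

View pics/crop1.png

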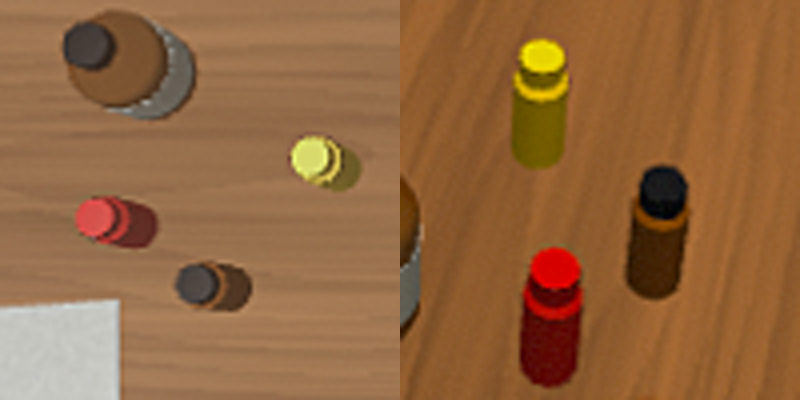

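View pics/crop2.png

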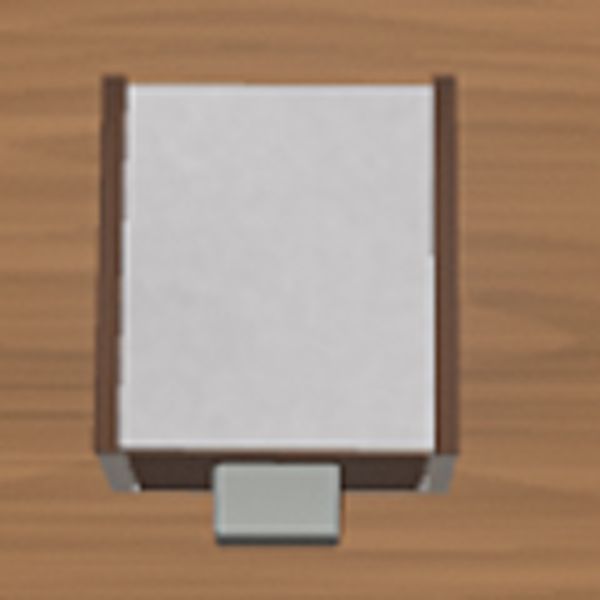

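The crop confirms the black-capped amber vial at (182,261), upright. Next I fit the unit's yaw, the pad and the vial.

```bash
cat >> h.py <<'E'
from scipy.optimize import least_squares
def cloud(cam,d):
    v,u=np.nonzero(d>0);return np.stack([u,v],1),pix2w(cam,np.stack([u,v],1),d[v,u])
def fitcyl(P,r,x0):
    return least_squares(lambda c:np.hypot(P[:,0]-c[0],P[:,1]-c[1])-r,x0,loss="soft_l1",f_scale=.001)
E
python3 - <<'E'
from h import *
for c in("top","side"):
    uv,P=cloud(c,np.load(c+"0.npy"))
    near=np.hypot(P[:,0]-.45,P[:,1]-.30)<.03
    tb=P[(np.abs(P[:,2])<.01)&(np.abs(P[:,0]-.45)<.1)&(np.abs(P[:,1]-.2)<.1)];print(c,"table z",np.median(tb[:,2]))
    B=P[near&(P[:,2]>.012)&(P[:,2]<.047)];f=fitcyl(B,.014,[.45,.30]);print("body",len(B),f.x,np.abs(f.fun).mean())
    C=P[near&(P[:,2]>.066)];print("captop",len(C),C.mean(0),(C.min(0)+C.max(0))/2)
    # unit roof
    r=P[(P[:,2]>.09)&(P[:,2]<.106)&(P[:,0]>.6)&(P[:,0]<.86)&(abs(P[:,1])<.14)]
    print("roof",cv2.minAreaRect(r[:,:2].astype(np.float32)),r.min(0),r.max(0),np.median(r[:,2]))
    p=P[(P[:,2]>.068)&(P[:,2]<.078)&(P[:,0]>.6)&(P[:,0]<.652)&(abs(P[:,1]+.015)<.06)]
    print("pad top",cv2.minAreaRect(p[:,:2].astype(np.float32)),p.min(0),p.max(0))
    for q in P[(P[:,2]>.05)&(P[:,2]<.07)&(P[:,0]>.58)&(P[:,0]<.64)&(abs(P[:,1]+.015)<.02)][:6]: print(q.round(4))
im=cv2.imread("pics/top0.png").copy()
# yaw from depth: side wall of unit in side camera
uv,P=cloud("side",np.load("side0.npy"))
w=P[(P[:,2]>.02)&(P[:,2]<.08)&(P[:,0]>.66)&(P[:,0]<.81)&(P[:,1]>.04)&(P[:,1]<.1)];a=np.polyfit(w[:,0],w[:,1],1);print("wall slope",a,len(w))
E
```

```text
top table z -0.00030233325035844416
body 50 [0.44881662 0.30053445] 0.0003234777048354082
captop 79 [0.44843287 0.300009   0.06961595] [0.4488919  0.3003852  0.06937336]
roof ((0.7391935586929321, -0.01445789635181427), (0.16983769834041595, 0.18555223941802979), 89.9384536743164) [ 0.64649616 -0.09947383  0.09000702] [0.83205618 0.07037278 0.10365502] 0.09490523487613911
pad top ((0.6312247514724731, -0.01595226302742958), (0.11594253778457642, 0.03817320615053177), 89.6106185913086) [ 0.61228796 -0.0740439   0.06808657] [0.65052968 0.04189756 0.07779621]
[ 0.6389 -0.0053  0.0697]
[ 0.6341 -0.0054  0.0694]
[ 0.6343 -0.022   0.0689]
[ 0.6316 -0.0054  0.0698]
[ 0.6267 -0.0055  0.0697]
[ 0.627  -0.0078  0.0686]
side table z 0.0013056720917773434
body 170 [0.45068794 0.30082418] 0.0006127653453176564
captop 103 [0.44994978 0.30292628 0.07114686] [0.44994189 0.30161327 0.07025724]
roof ((0.7394177913665771, -0.013238124549388885), (0.17660868167877197, 0.18801628053188324), 89.5878677368164) [ 0.64596575 -0.10195402  0.09001958] [0.83395574 0.0752986  0.10259352] 0.09649760562250898
pad top ((0.6304358839988708, -0.013422027230262756), (0.11142708361148834, 0.03724147751927376), 89.8810806274414) [ 0.61185587 -0.06917357  0.06832222] [0.64916315 0.04225559 0.07796723]
[ 0.6118 -0.0339  0.0662]
[ 0.6121 -0.0246  0.0691]
[ 0.6127 -0.0272  0.0642]
[ 0.6119 -0.0349  0.0591]
[ 0.6126 -0.0164  0.0683]
[ 0.6122 -0.0256  0.0622]
wall slope [0.00209215 0.06955164] 1084
```

```bash
cat >> h.py <<'E'
def plan(xyz,yaw=0.0,cmd=None):
    """rows for target TCP xyz, tool x along world yaw, tool down; relative to measured pose (or given cmd pose)"""
    s=sensors.observe();p=np.array(s["position"]);Rt=R.from_rotvec(s["ee_rot"])
    if cmd is not None:p,Rt=np.array(cmd[0]),R.from_rotvec(cmd[1])
    T=R.from_euler("z",yaw)*R.from_rotvec([np.pi,0,0])
    t=Rt.inv().apply(np.array(xyz)-p)*100;w=np.degrees((Rt.inv()*T).as_rotvec())
    n=np.linalg.norm
    print("t(cm)",t.round(2),"w(deg)",w.round(2),"rows~",n(t)/4.17,n(w)/7.16)
E
python3 - <<'E'
from h import *
plan([.53,-.0148,.200])
E
```

```text
t(cm) [ 48.   -39.98   4.07] w(deg) [ 0.   -0.   23.53] rows~ 15.012569911427434 3.286503420843072
```

```bash
python3 -m handwheel '[{"tx":24,"ty":-20,"tz":1,"wz":12,"claw":0},{"tx":24,"ty":-20,"tz":1,"wz":12,"claw":0},{"tx":24,"ty":-20,"tz":1,"wz":12,"claw":0},{"tx":24,"ty":-20,"tz":1,"wz":12,"claw":0},{"tx":24,"ty":-20,"tz":1,"wz":12,"claw":0},{"tx":24,"ty":-20,"tz":1,"wz":12,"claw":0},{"tx":24,"ty":-20,"tz":1,"wz":12,"claw":0},{"tx":24,"ty":-20,"tz":1,"wz":12,"claw":0},{"tx":24,"ty":-20,"tz":1,"wz":12,"claw":0},{"tx":24,"ty":-20,"tz":1,"wz":12,"claw":0}]' 20
python3 - <<'E'
from h import *
plan([.53,-.0148,.100])
E
```

```text
t(cm) [ 48.   -39.98  14.07] w(deg) [ 0.   -0.   23.53] rows~ 15.356203840627861 3.286503420843072invalid input
```

```bash
python3 -m handwheel '[{"tx":0,"ty":0,"tz":0,"wx":0,"wy":0,"wz":0,"claw":0.1}]'
```

```text
clock: 0.78
position: [0.2496, -0.5731, 0.2408]
ee_rot: [3.075, 0.641, 0.0]
force: [-0.3, -1.4, -0.2]
width: 0.962
```

```bash
python3 -m handwheel '[{"tx":4,"ty":-3,"tz":0.2,"wx":0,"wy":0,"wz":3,"claw":0}]'; python3 -m handwheel '[{"tx":1,"claw":0.0}]'
```

```text
clock: 0.87
position: [0.2644, -0.5429, 0.2391]
ee_rot: [3.09, 0.545, -0.006]
force: [0.2, -0.5, 1.0]
width: 0.904invalid input
```

```bash
python3 -m handwheel '[{"tx":22,"ty":-18,"tz":1,"wx":0,"wy":0,"wz":12,"claw":0},{"tx":22,"ty":-18,"tz":1,"wx":0,"wy":0,"wz":12,"claw":0},{"tx":22,"ty":-18,"tz":1,"wx":0,"wy":0,"wz":12,"claw":0},{"tx":22,"ty":-18,"tz":1,"wx":0,"wy":0,"wz":12,"claw":0},{"tx":22,"ty":-18,"tz":1,"wx":0,"wy":0,"wz":12,"claw":0},{"tx":22,"ty":-18,"tz":1,"wx":0,"wy":0,"wz":12,"claw":0},{"tx":22,"ty":-18,"tz":1,"wx":0,"wy":0,"wz":12,"claw":0},{"tx":22,"ty":-18,"tz":1,"wx":0,"wy":0,"wz":12,"claw":0},{"tx":22,"ty":-18,"tz":1,"wx":0,"wy":0,"wz":12,"claw":0},{"tx":22,"ty":-18,"tz":1,"wx":0,"wy":0,"wz":12,"claw":0}]' 20
python3 - <<'E'
from h import *
plan([.53,-.0148,.200])
E
```

```text
clock: 1.7
position: [0.4128, -0.2916, 0.2292]
ee_rot: [3.132, 0.234, -0.0]
force: [-0.4, -0.9, 0.6]
width: 0.181
t(cm) [ 15.7  -25.64   2.9 ] w(deg) [0.04 0.   8.54] rows~ 7.242395062320799 1.192267458818799
```

```bash
python3 -m handwheel '[{"tx":15.7,"ty":-25.6,"tz":2.9,"wx":0,"wy":0,"wz":8.5,"claw":0},{"tx":15.7,"ty":-25.6,"tz":2.9,"wx":0,"wy":0,"wz":8.5,"claw":0},{"tx":15.7,"ty":-25.6,"tz":2.9,"wx":0,"wy":0,"wz":8.5,"claw":0},{"tx":15.7,"ty":-25.6,"tz":2.9,"wx":0,"wy":0,"wz":8.5,"claw":0},{"tx":15.7,"ty":-25.6,"tz":2.9,"wx":0,"wy":0,"wz":8.5,"claw":0},{"tx":15.7,"ty":-25.6,"tz":2.9,"wx":0,"wy":0,"wz":8.5,"claw":0},{"tx":15.7,"ty":-25.6,"tz":2.9,"wx":0,"wy":0,"wz":8.5,"claw":0},{"tx":15.7,"ty":-25.6,"tz":2.9,"wx":0,"wy":0,"wz":8.5,"claw":0},{"tx":15.7,"ty":-25.6,"tz":2.9,"wx":0,"wy":0,"wz":8.5,"claw":0},{"tx":15.7,"ty":-25.6,"tz":2.9,"wx":0,"wy":0,"wz":8.5,"claw":0},{"tx":15.7,"ty":-25.6,"tz":2.9,"wx":0,"wy":0,"wz":8.5,"claw":0}]'
python3 - <<'E'
from h import *
plan([.585,-.0148,.063])
E
```

```text
clock: 2.62
position: [0.53, -0.0171, 0.1999]
ee_rot: [3.14, -0.004, -0.001]
force: [-0.3, 0.1, -0.8]
width: 0.003
t(cm) [ 5.5  -0.26 13.69] w(deg) [ 0.07  0.03 -0.14] rows~ 3.5386641262671317 0.022647320283763657
```

```bash
python3 -m handwheel '[{"tx":2,"ty":-0.2,"tz":6,"wx":0,"wy":0,"wz":0,"claw":0},{"tx":3,"ty":-0.2,"tz":10,"wx":0,"wy":0,"wz":0,"claw":0},{"tx":4,"ty":-0.2,"tz":13.7,"wx":0,"wy":0,"wz":0,"claw":0},{"tx":4,"ty":-0.2,"tz":13.7,"wx":0,"wy":0,"wz":0,"claw":0},{"tx":4.5,"ty":-0.2,"tz":13.7,"wx":0,"wy":0,"wz":0,"claw":0},{"tx":5,"ty":-0.2,"tz":13.7,"wx":0,"wy":0,"wz":0,"claw":0},{"tx":5.5,"ty":-0.2,"tz":13.7,"wx":0,"wy":0,"wz":0,"claw":0},{"tx":5.7,"ty":-0.2,"tz":13.7,"wx":0,"wy":0,"wz":0,"claw":0},{"tx":6,"ty":-0.2,"tz":13.7,"wx":0,"wy":0,"wz":0,"claw":0},{"tx":6,"ty":-0.2,"tz":13.7,"wx":0,"wy":0,"wz":0,"claw":0}]'
python3 - <<'E'
from h import *
s=sensors.observe();print(s["force"],s["ft_torque"])
im,d=vision.get_image("side");cv2.imwrite("pics/s1.png",cv2.resize(im[130:280,200:400],(800,600)))
E
```

```text
clock: 3.45
position: [0.5916, -0.0128, 0.0645]
ee_rot: [-3.142, -0.0, -0.004]
force: [0.2, 0.4, 0.4]
width: 0.007
[0.1956034  0.37441378 0.38705985] [0.01435806 0.05846738 0.01320241]
```

View pics/s1.png

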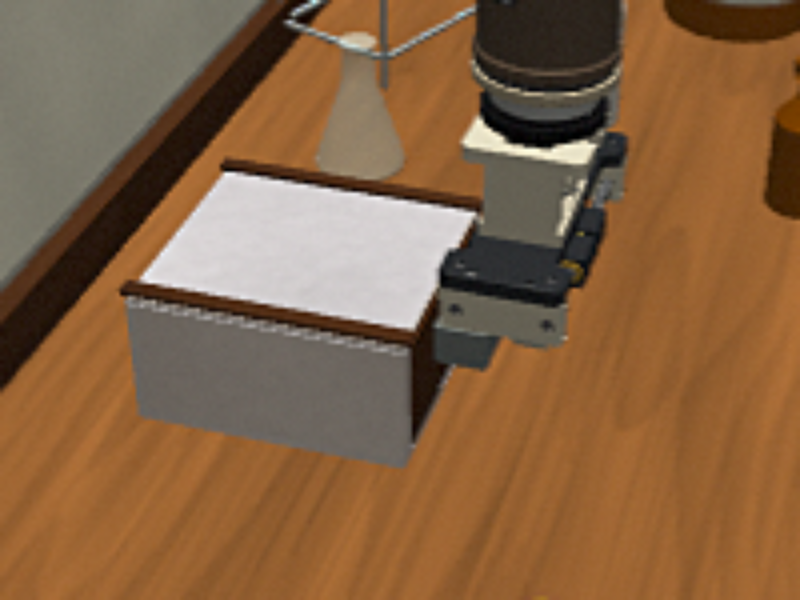

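The gripper is poised just in front of the push block, at about (470,345) in the crop, clear of the roof. I start pressing in small steps.

```bash
python3 -m handwheel '[{"tx":0.3,"ty":0,"tz":0,"wx":0,"wy":0,"wz":0,"claw":0},{"tx":0.6,"ty":0,"tz":0,"wx":0,"wy":0,"wz":0,"claw":0},{"tx":0.8,"ty":0,"tz":0,"wx":0,"wy":0,"wz":0,"claw":0},{"tx":1.0,"ty":0,"tz":0,"wx":0,"wy":0,"wz":0,"claw":0},{"tx":1.1,"ty":0,"tz":0,"wx":0,"wy":0,"wz":0,"claw":0},{"tx":1.2,"ty":0,"tz":0,"wx":0,"wy":0,"wz":0,"claw":0}]'; python3 -m handwheel '[{"tx":0.1,"ty":0,"tz":0,"wx":0,"wy":0,"wz":0,"claw":0},{"tx":0.2,"ty":0,"tz":0,"wx":0,"wy":0,"wz":0,"claw":0}]';python3 -m handwheel '[{"tx":0.1,"ty":0,"tz":0,"wx":0,"wy":0,"wz":0,"claw":0},{"tx":0.2,"ty":0,"tz":0,"wx":0,"wy":0,"wz":0,"claw":0}]'
```

```text
clock: 4.0
position: [0.6024, -0.0125, 0.0629]
ee_rot: [3.142, 0.001, -0.0]
force: [-0.0, 0.3, -0.1]
width: 0.009
clock: 4.17
position: [0.6033, -0.0126, 0.0628]
ee_rot: [3.141, 0.001, -0.003]
force: [-5.8, -0.6, 4.7]
width: 0.002
clock: 4.33
position: [0.6048, -0.0126, 0.0628]
ee_rot: [3.141, 0.001, -0.005]
force: [-5.8, -0.0, 5.2]
width: 0.009
```

```bash
python3 -m handwheel '[{"tx":0.1,"ty":0,"tz":-0.05,"wx":0,"wy":0,"wz":0,"claw":0},{"tx":0.2,"ty":0,"tz":-0.1,"wx":0,"wy":0,"wz":0,"claw":0}]'; python3 -m handwheel '[{"tx":0.1,"ty":0,"tz":0,"wx":0,"wy":0,"wz":0,"claw":0},{"tx":0.1,"ty":0,"tz":0,"wx":0,"wy":0,"wz":0,"claw":0}]'
```

```text
clock: 4.5
position: [0.6058, -0.0126, 0.063]
ee_rot: [3.141, 0.001, -0.008]
force: [-6.4, 0.1, -5.4]
width: -0.001
clock: 4.67
position: [0.6069, -0.0126, 0.0629]
ee_rot: [3.141, 0.001, -0.008]
force: [-6.2, 0.0, -1.1]
width: 0.005
```

```bash
python3 -m handwheel '[{"tx":0.1,"ty":0,"tz":0,"wx":0,"wy":0,"wz":0,"claw":0},{"tx":0.1,"ty":0,"tz":0,"wx":0,"wy":0,"wz":0,"claw":0}]'
```

```text
clock: 4.83
position: [0.6079, -0.0126, 0.0629]
ee_rot: [3.141, 0.001, -0.008]
force: [-6.6, -0.5, 0.2]
width: 0.006
```

```bash
python3 -m handwheel '[{"tx":0.05,"ty":0,"tz":0,"wx":0,"wy":0,"wz":0,"claw":0},{"tx":0.1,"ty":0,"tz":0,"wx":0,"wy":0,"wz":0,"claw":0}]'
```

```text
clock: 5.0
position: [0.6087, -0.0126, 0.0629]
ee_rot: [3.141, 0.001, -0.008]
force: [-6.8, 0.2, -1.8]
width: 0.003
```

```bash
python3 -m handwheel '[{"tx":0.05,"ty":0,"tz":0,"wx":0,"wy":0,"wz":0,"claw":0},{"tx":0.1,"ty":0,"tz":0,"wx":0,"wy":0,"wz":0,"claw":0}]'
```

```text
clock: 5.17
position: [0.6098, -0.0126, 0.0629]
ee_rot: [3.141, 0.001, -0.008]
force: [-6.4, -0.3, -1.2]
width: 0.008
```

```bash
python3 -m handwheel '[{"tx":0.05,"ty":0,"tz":0,"wx":0,"wy":0,"wz":0,"claw":0},{"tx":0.1,"ty":0,"tz":0,"wx":0,"wy":0,"wz":0,"claw":0}]'
```

```text
clock: 5.33
position: [0.6107, -0.0126, 0.0629]
ee_rot: [3.141, 0.001, -0.008]
force: [-6.5, 0.1, -1.9]
width: 0.007
```

```bash
python3 -m handwheel '[{"tx":0.05,"ty":0,"tz":0,"wx":0,"wy":0,"wz":0,"claw":0},{"tx":0.08,"ty":0,"tz":0,"wx":0,"wy":0,"wz":0,"claw":0}]'
```

```text
clock: 5.5
position: [0.6116, -0.0126, 0.0629]
ee_rot: [3.141, 0.001, -0.008]
force: [-5.5, 0.6, -0.4]
width: 0.005
```

```bash
python3 -m handwheel '[{"tx":0.0,"ty":0,"tz":0,"wx":0,"wy":0,"wz":0,"claw":0}]'
```

```text
clock: 5.58
position: [0.6116, -0.0126, 0.0629]
ee_rot: [3.141, 0.001, -0.008]
force: [-6.3, 0.1, -1.3]
width: 0.005
```

```bash
python3 -m handwheel '[{"tx":0.05,"ty":0,"tz":0,"wx":0,"wy":0,"wz":0,"claw":0},{"tx":0.09,"ty":0,"tz":0,"wx":0,"wy":0,"wz":0,"claw":0}]'
```

```text
clock: 5.75
position: [0.6124, -0.0126, 0.0629]
ee_rot: [3.141, 0.001, -0.008]
force: [-6.6, 0.6, 0.3]
width: 0.005
```

```bash
python3 -m handwheel '[{"tx":0.05,"ty":0,"tz":0,"wx":0,"wy":0,"wz":0,"claw":0},{"tx":0.09,"ty":0,"tz":0,"wx":0,"wy":0,"wz":0,"claw":0}]'
```

```text
clock: 5.92
position: [0.6132, -0.0126, 0.0629]
ee_rot: [3.141, 0.001, -0.009]
force: [-7.2, -0.2, -0.1]
width: 0.005
```

```bash
python3 -m handwheel '[{"tx":0.05,"ty":0,"tz":0,"wx":0,"wy":0,"wz":0,"claw":0},{"tx":0.07,"ty":0,"tz":0,"wx":0,"wy":0,"wz":0,"claw":0}]'
```

```text
clock: 6.08
position: [0.6135, -0.0126, 0.0629]
ee_rot: [3.141, 0.001, -0.01]
force: [-8.3, -0.2, 1.4]
width: 0.006
```

```bash
python3 -m handwheel '[{"tx":0.0,"ty":0,"tz":0,"wx":0,"wy":0,"wz":0,"claw":0}]'
```

```text
clock: 6.17
position: [0.6136, -0.0126, 0.0629]
ee_rot: [3.141, 0.001, -0.01]
force: [-8.9, 0.4, 0.7]
width: 0.003
```

```bash
python3 -m handwheel '[{"tx":0.05,"ty":0,"tz":0,"wx":0,"wy":0,"wz":0,"claw":0},{"tx":0.05,"ty":0,"tz":0,"wx":0,"wy":0,"wz":0,"claw":0}]'
```

```text
clock: 6.33
position: [0.6137, -0.0126, 0.0629]
ee_rot: [3.141, 0.001, -0.011]
force: [-10.4, 0.1, 2.6]
width: 0.003
```

```bash
python3 -m handwheel '[{"tx":0.03,"ty":0,"tz":0,"wx":0,"wy":0,"wz":0,"claw":0},{"tx":0.03,"ty":0,"tz":0,"wx":0,"wy":0,"wz":0,"claw":0}]'
```

```text
clock: 6.5
position: [0.6138, -0.0126, 0.0629]
ee_rot: [3.141, 0.001, -0.011]
force: [-10.6, 0.5, 2.9]
width: 0.01
```

```bash
python3 -m handwheel '[{"tx":0.05,"ty":0,"tz":0,"wx":0,"wy":0,"wz":0,"claw":0},{"tx":0.05,"ty":0,"tz":0,"wx":0,"wy":0,"wz":0,"claw":0}]'
```

```text
clock: 6.67
position: [0.614, -0.0126, 0.0629]
ee_rot: [3.141, 0.001, -0.012]
force: [-11.7, 0.8, 4.1]
width: 0.005
```

```bash
python3 -m handwheel '[{"tx":-0.3,"ty":0,"tz":0,"wx":0,"wy":0,"wz":0,"claw":0},{"tx":-0.8,"ty":0,"tz":0,"wx":0,"wy":0,"wz":0,"claw":0},{"tx":-1.5,"ty":0,"tz":0,"wx":0,"wy":0,"wz":0,"claw":0},{"tx":-3,"ty":0,"tz":0,"wx":0,"wy":0,"wz":0,"claw":0},{"tx":-5,"ty":0,"tz":0,"wx":0,"wy":0,"wz":0,"claw":0},{"tx":-7,"ty":0,"tz":0,"wx":0,"wy":0,"wz":0,"claw":0},{"tx":-9,"ty":0,"tz":0,"wx":0,"wy":0,"wz":0,"claw":0},{"tx":-11,"ty":0,"tz":0,"wx":0,"wy":0,"wz":0,"claw":0},{"tx":-13,"ty":0,"tz":0,"wx":0,"wy":0,"wz":0,"claw":0},{"tx":-14,"ty":0,"tz":0,"wx":0,"wy":0,"wz":0,"claw":0},{"tx":-14,"ty":0,"tz":0,"wx":0,"wy":0,"wz":0,"claw":0}]'
python3 -m handwheel '[{"tx":0,"ty":0,"tz":-4,"wx":0,"wy":0,"wz":0,"claw":0.6},{"tx":0,"ty":0,"tz":-8,"wx":0,"wy":0,"wz":0,"claw":0.6},{"tx":0,"ty":0,"tz":-12,"wx":0,"wy":0,"wz":0,"claw":0.6},{"tx":0,"ty":0,"tz":-14,"wx":0,"wy":0,"wz":0,"claw":0.6},{"tx":0,"ty":0,"tz":-14,"wx":0,"wy":0,"wz":0,"claw":0.6}]'
python3 - <<'E'
from h import *
for c in("side","top"):
    im,d=vision.get_image(c);cv2.imwrite(f"pics/{c}2.png",im);np.save(f"{c}2.npy",d)
plan([.450,.300,.20])
E
```

```text
clock: 7.58
position: [0.4764, -0.0128, 0.0644]
ee_rot: [3.141, 0.001, -0.0]
force: [-0.5, -0.4, -0.6]
width: 0.004
clock: 8.0
position: [0.4825, -0.0123, 0.2097]
ee_rot: [-3.141, -0.001, -0.017]
force: [1.1, 0.0, -0.6]
width: 0.316
t(cm) [ -2.98 -31.26   0.53] w(deg) [-0.01 -0.24  0.02] rows~ 7.532434998156135 0.034193297970717046
```

View pics/side2.png

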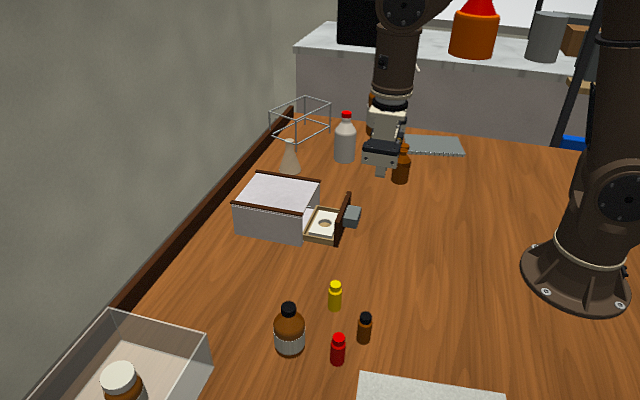

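The drawer has sprung out, with the well visible at (325,223). Now the vial.

```bash
python3 -m handwheel '[{"tx":-3,"ty":-31.2,"tz":0.5,"wx":0,"wy":0,"wz":0,"claw":0.75},{"tx":-3,"ty":-31.2,"tz":0.5,"wx":0,"wy":0,"wz":0,"claw":0.75},{"tx":-3,"ty":-31.2,"tz":0.5,"wx":0,"wy":0,"wz":0,"claw":0.75},{"tx":-3,"ty":-31.2,"tz":0.5,"wx":0,"wy":0,"wz":0,"claw":0.75},{"tx":-3,"ty":-31.2,"tz":0.5,"wx":0,"wy":0,"wz":0,"claw":0.75},{"tx":-3,"ty":-31.2,"tz":0.5,"wx":0,"wy":0,"wz":0,"claw":0.75},{"tx":-3,"ty":-31.2,"tz":0.5,"wx":0,"wy":0,"wz":0,"claw":0.75},{"tx":-3,"ty":-31.2,"tz":0.5,"wx":0,"wy":0,"wz":0,"claw":0.75},{"tx":-3,"ty":-31.2,"tz":0.5,"wx":0,"wy":0,"wz":0,"claw":0.75},{"tx":-3,"ty":-31.2,"tz":0.5,"wx":0,"wy":0,"wz":0,"claw":0.75},{"tx":-3,"ty":-31.2,"tz":0.5,"wx":0,"wy":0,"wz":0,"claw":0.75}]'
python3 - <<'E'
from h import *
plan([.4497,.3006,.042])
uv,P=cloud("top",np.load("top2.npy"));
for n in ("top","side"):
    uv,P=cloud(n,np.load(n+"2.npy"))
    # well plate: z ~ .024 ; hole lower
    a=P[(P[:,0]>.56)&(P[:,0]<.645)&(abs(P[:,1]+.0148)<.06)]
    pl=a[(a[:,2]>.020)&(a[:,2]<.0295)];print(n,"plate",len(pl),pl.min(0),pl.max(0))
    h=a[(a[:,2]<.0165)&(a[:,2]>.006)&(abs(a[:,1]+.0148)<.025)];print("hole",len(h),h.mean(0),h.min(0),h.max(0))
    q=P[(P[:,2]>.068)&(P[:,2]<.078)&(P[:,0]>.51)&(P[:,0]<.55)&(abs(P[:,1]+.0148)<.04)];print("pad",q.min(0),q.max(0))
E
```

```text
clock: 9.02
position: [0.4479, 0.2982, 0.1979]
ee_rot: [3.14, -0.0, -0.002]
force: [0.6, -0.5, 0.4]
width: 0.751
t(cm) [ 0.2  -0.27 15.59] w(deg) [ 0.1   0.08 -0.  ] rows~ 3.7382836941279876 0.017378530007741592Traceback (most recent call last):
  File "<stdin>", line 8, in <module>
    return umr_minimum(a, axis, None, out, keepdims, initial, where)
ValueError: zero-size array to reduction operation minimum which has no identity
```

```bash
python3 -m handwheel '[{"tx":0.15,"ty":-0.25,"tz":4,"wx":0,"wy":0,"wz":0,"claw":0.75},{"tx":0.15,"ty":-0.25,"tz":8,"wx":0,"wy":0,"wz":0,"claw":0.75},{"tx":0.15,"ty":-0.25,"tz":10,"wx":0,"wy":0,"wz":0,"claw":0.75},{"tx":0.15,"ty":-0.25,"tz":12,"wx":0,"wy":0,"wz":0,"claw":0.75},{"tx":0.15,"ty":-0.25,"tz":14,"wx":0,"wy":0,"wz":0,"claw":0.75},{"tx":0.15,"ty":-0.25,"tz":15.7,"wx":0,"wy":0,"wz":0,"claw":0.75},{"tx":0.15,"ty":-0.25,"tz":15.7,"wx":0,"wy":0,"wz":0,"claw":0.75},{"tx":0.15,"ty":-0.25,"tz":15.7,"wx":0,"wy":0,"wz":0,"claw":0.75}]'
python3 - <<'E'
from h import *
for c in("side","top"):
    im,d=vision.get_image(c);cv2.imwrite(f"pics/{c}3.png",im);np.save(f"{c}3.npy",d)
cv2.imwrite("pics/c3.png",np.hstack([cv2.resize(cv2.imread("pics/side3.png")[270:370,310:410],(400,400)),cv2.resize(cv2.imread("pics/top3.png")[130:230,265:365],(400,400))]))
for n in ("top","side"):
    uv,P=cloud(n,np.load(n+"3.npy"))
    a=P[(P[:,0]>.56)&(P[:,0]<.645)&(abs(P[:,1]+.0148)<.06)]
    for nm,s in (("plate",a[(a[:,2]>.020)&(a[:,2]<.0295)]),("hole",a[(a[:,2]<.0165)&(a[:,2]>.006)&(abs(a[:,1]+.0148)<.025)]),("pad",P[(P[:,2]>.068)&(P[:,2]<.078)&(P[:,0]>.51)&(P[:,0]<.55)&(abs(P[:,1]+.0148)<.04)])):
        if len(s):print(n,nm,len(s),s.mean(0).round(4),s.min(0).round(4),s.max(0).round(4))
E
```

```text
clock: 9.68
position: [0.4493, 0.2999, 0.0415]
ee_rot: [3.14, -0.002, -0.002]
force: [0.0, -0.4, 1.1]
width: 0.753
top plate 779 [ 0.6124 -0.0155  0.0238] [ 0.56   -0.0711  0.0202] [0.6426 0.0331 0.0291]
top hole 143 [ 0.6144 -0.0157  0.0114] [ 0.5984 -0.0387  0.0069] [0.6446 0.0011 0.0164]
top pad 292 [ 0.5366 -0.015   0.0724] [ 0.5238 -0.0439  0.0682] [0.55   0.0145 0.0765]
side plate 481 [ 0.6131 -0.0082  0.0251] [ 0.5808 -0.0748  0.02  ] [0.6432 0.0391 0.0295]
side hole 54 [ 0.6133 -0.0228  0.0133] [ 0.5985 -0.0324  0.0102] [ 0.6272 -0.0093  0.0164]
side pad 61 [ 0.5445 -0.0025  0.0738] [ 0.5364 -0.0453  0.0682] [0.5499 0.0185 0.0767]
```

View pics/c3.png

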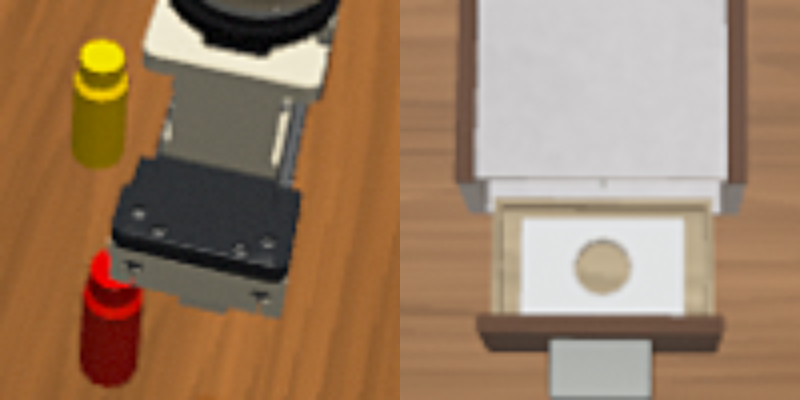

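The gripper is around the vial, clear of the red one at (108,320). On the right, the open well is at top-image pixel (315.7,196.7). Close and lift.

```bash
python3 -m handwheel '[{"tx":0,"ty":0,"tz":0,"wx":0,"wy":0,"wz":0,"claw":0.1},{"tx":0,"ty":0,"tz":0,"wx":0,"wy":0,"wz":0,"claw":0.1},{"tx":0,"ty":0,"tz":0,"wx":0,"wy":0,"wz":0,"claw":0.1},{"tx":0,"ty":0,"tz":0,"wx":0,"wy":0,"wz":0,"claw":0.1},{"tx":0,"ty":0,"tz":0,"wx":0,"wy":0,"wz":0,"claw":0.1},{"tx":0,"ty":0,"tz":0,"wx":0,"wy":0,"wz":0,"claw":0.1},{"tx":0,"ty":0,"tz":0,"wx":0,"wy":0,"wz":0,"claw":0.1},{"tx":0,"ty":0,"tz":0,"wx":0,"wy":0,"wz":0,"claw":0.1}]' 15
python3 -m handwheel '[{"tx":0,"ty":0,"tz":-2,"wx":0,"wy":0,"wz":0,"claw":0.1},{"tx":0,"ty":0,"tz":-6,"wx":0,"wy":0,"wz":0,"claw":0.1},{"tx":0,"ty":0,"tz":-10,"wx":0,"wy":0,"wz":0,"claw":0.1},{"tx":0,"ty":0,"tz":-14,"wx":0,"wy":0,"wz":0,"claw":0.1},{"tx":0,"ty":0,"tz":-14,"wx":0,"wy":0,"wz":0,"claw":0.1},{"tx":0,"ty":0,"tz":-14,"wx":0,"wy":0,"wz":0,"claw":0.1}]'
python3 - <<'E'
from h import *
# well centre: hole region in top3
im=cv2.imread("pics/top3.png")[185:210,300:332];hsv=cv2.cvtColor(im,cv2.COLOR_BGR2HSV)
m=((hsv[...,1]>60)).astype(np.uint8);n,l,st,ce=cv2.connectedComponentsWithStats(m,connectivity=4)
k=l[196-185,315-300];print("area",st[k])
u,v=ce[k]+[300,185]
mm=vision.camera_model("top")
def ray(cam,uv,z):
    a=pix2w(cam,uv,1.0)[0];o=np.array(vision.camera_model(cam)["xyz"]);return o+(a-o)*(z-o[2])/(a[2]-o[2])
print((u,v),"rim",ray("top",(u,v),.024),"mid",ray("top",(u,v),.018))
plan([.611,-.0148,.20])
E
```

```text
clock: 10.45
position: [0.4492, 0.3018, 0.042]
ee_rot: [3.142, 0.001, -0.0]
force: [-0.8, 0.2, 0.6]
width: 0.302
clock: 10.95
position: [0.4504, 0.3028, 0.1846]
ee_rot: [-3.139, -0.001, -0.007]
force: [0.5, -0.4, -0.3]
width: 0.295
area [  9   6  13  12 114]
(np.float64(315.32456140350877), np.float64(196.55263157894737)) rim [ 0.6102074  -0.01506493  0.024     ] mid [ 0.61136651 -0.01494428  0.018     ]
t(cm) [16.05 31.76 -1.56] w(deg) [-0.17 -0.25  0.02] rows~ 8.54293435905704 0.04178436049921849
```

```bash
python3 -m handwheel '[{"tx":16,"ty":31.7,"tz":-1.6,"wx":0,"wy":0,"wz":0,"claw":0.1},{"tx":16,"ty":31.7,"tz":-1.6,"wx":0,"wy":0,"wz":0,"claw":0.1},{"tx":16,"ty":31.7,"tz":-1.6,"wx":0,"wy":0,"wz":0,"claw":0.1},{"tx":16,"ty":31.7,"tz":-1.6,"wx":0,"wy":0,"wz":0,"claw":0.1},{"tx":16,"ty":31.7,"tz":-1.6,"wx":0,"wy":0,"wz":0,"claw":0.1},{"tx":16,"ty":31.7,"tz":-1.6,"wx":0,"wy":0,"wz":0,"claw":0.1},{"tx":16,"ty":31.7,"tz":-1.6,"wx":0,"wy":0,"wz":0,"claw":0.1},{"tx":16,"ty":31.7,"tz":-1.6,"wx":0,"wy":0,"wz":0,"claw":0.1},{"tx":16,"ty":31.7,"tz":-1.6,"wx":0,"wy":0,"wz":0,"claw":0.1},{"tx":16,"ty":31.7,"tz":-1.6,"wx":0,"wy":0,"wz":0,"claw":0.1},{"tx":16,"ty":31.7,"tz":-1.6,"wx":0,"wy":0,"wz":0,"claw":0.1}]'
python3 - <<'E'
from h import *
plan([.611,-.0148,.125])
E
```

```text
clock: 11.87
position: [0.6088, -0.0169, 0.1962]
ee_rot: [3.141, -0.004, -0.005]
force: [-0.1, 0.7, -0.1]
width: 0.297
t(cm) [ 0.24 -0.22  7.12] w(deg) [ 0.03  0.17 -0.15] rows~ 1.708043934127783 0.031893891348685255
```

```bash
python3 -m handwheel '[{"tx":0.1,"ty":-0.1,"tz":3,"wx":0,"wy":0,"wz":0,"claw":0.1},{"tx":0.2,"ty":-0.2,"tz":5,"wx":0,"wy":0,"wz":0,"claw":0.1},{"tx":0.2,"ty":-0.2,"tz":7,"wx":0,"wy":0,"wz":0,"claw":0.1},{"tx":0.2,"ty":-0.2,"tz":8.5,"wx":0,"wy":0,"wz":0,"claw":0.1},{"tx":0.2,"ty":-0.2,"tz":9,"wx":0,"wy":0,"wz":0,"claw":0.1},{"tx":0.2,"ty":-0.2,"tz":9,"wx":0,"wy":0,"wz":0,"claw":0.1},{"tx":0.2,"ty":-0.2,"tz":9,"wx":0,"wy":0,"wz":0,"claw":0.1}]'
python3 - <<'E'
from h import *
for c in("side","top"):
    im,d=vision.get_image(c);cv2.imwrite(f"pics/{c}4.png",im);np.save(f"{c}4.npy",d)
cv2.imwrite("pics/c4.png",np.hstack([cv2.resize(cv2.imread("pics/side4.png")[150:250,280:380],(400,400),interpolation=2),cv2.resize(cv2.imread("pics/top4.png")[130:230,265:365],(400,400),interpolation=2)]))
s=sensors.observe();print(s["position"])
uv,P=cloud("side",np.load("side4.npy"))
z=s["position"][2]
B=P[(P[:,2]>z-.041)&(P[:,2]<z-.016)&(abs(P[:,0]-.611)<.03)&(abs(P[:,1]+.0148)<.03)];print(len(B),B.min(0),B.max(0))
f=fitcyl(B,.014,[.611,-.015]);print(f.x,np.abs(f.fun).mean())
E
```

```text
clock: 12.45
position: [0.6111, -0.012, 0.1082]
ee_rot: [-3.141, -0.003, 0.001]
force: [0.3, -0.8, -0.2]
width: 0.3
[ 0.61194624 -0.01246076  0.10910296]
81 [ 0.59757325 -0.00981722  0.06854909] [0.62353444 0.00648008 0.09301494]
[ 0.61127926 -0.01300114] 0.0010384930889195273
```

View pics/c4.png

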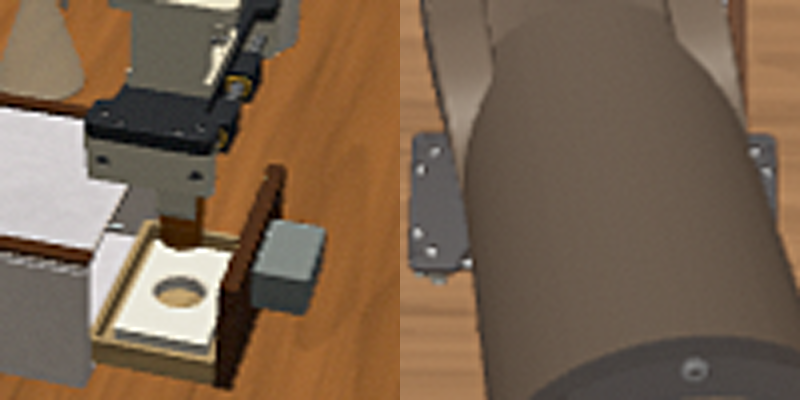

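```bash
python3 - <<'E'
from h import *
def ray(cam,uv,z):
    a=pix2w(cam,uv,1.0)[0];o=np.array(vision.camera_model(cam)["xyz"]);return o+(a-o)*(z-o[2])/(a[2]-o[2])
im=cv2.imread("pics/side4.png")
# well rim: white plate mask & its hole
S=6;c=cv2.resize(im[208:240,306:342],None,fx=S,fy=S,interpolation=cv2.INTER_CUBIC)
g=c.min(2);w=(g>170).astype(np.uint8)
cs,h=cv2.findContours(w,cv2.RETR_CCOMP,cv2.CHAIN_APPROX_NONE)
for k,q in enumerate(cs):
    if h[0][k][3]>=0 and cv2.contourArea(q)>500:
        e=cv2.fitEllipse(q);uv=(np.array(e[0])+.5)/S-.5+[306,208];print("hole",e,uv,ray("side",uv,.024))
for d in (0,.003,-.003): print(w2pix("side",[[.6108+d,-.0149,.024],[.6108,-.0149+d,.024]]).round(2).tolist())
# vial silhouette
hsv=cv2.cvtColor(im,cv2.COLOR_BGR2HSV)
for v in range(196,214):
    print(v,[tuple(int(a) for a in im[v,u]) for u in range(317,336)][::1] if v in(204,207) else "")
E
```

```text
hole ((113.595947265625, 89.5677490234375), (49.756622314453125, 83.04190063476562), 92.0102310180664) [324.51599121 222.5112915 ] [ 0.61194626 -0.01376536  0.024     ]
[[325.05, 222.34], [325.05, 222.34]]
[[323.94, 222.13], [324.76, 223.01]]
[[326.17, 222.54], [325.35, 221.67]]
196 
197 
198 
199 
200 
201 
202 
203 
204 [(95, 98, 101), (90, 97, 105), (70, 85, 108), (0, 29, 70), (0, 28, 57), (17, 40, 66), (21, 44, 67), (41, 57, 72), (56, 70, 78), (62, 71, 78), (78, 85, 82), (74, 82, 84), (0, 27, 64), (18, 52, 88), (46, 97, 151), (54, 105, 163), (47, 96, 151), (47, 97, 154), (54, 106, 163)]
205 
206 
207 [(48, 74, 91), (37, 60, 75), (32, 55, 71), (1, 32, 55), (0, 27, 54), (0, 31, 57), (8, 35, 61), (4, 34, 65), (18, 39, 69), (10, 42, 72), (8, 41, 73), (9, 39, 71), (0, 30, 57), (34, 61, 89), (73, 114, 153), (63, 110, 161), (59, 107, 162), (48, 100, 164), (51, 104, 172)]
208 
209 
210 
211 
212 
213
```

```bash
python3 -m handwheel '[{"tx":0,"ty":0,"tz":0,"wx":0,"wy":0,"wz":0,"claw":0.1},{"tx":0,"ty":0,"tz":0,"wx":0,"wy":0,"wz":0,"claw":0.1},{"tx":0,"ty":0,"tz":0,"wx":0,"wy":0,"wz":0,"claw":0.1},{"tx":0,"ty":0,"tz":0,"wx":0,"wy":0,"wz":0,"claw":0.1}]'
python3 - <<'E'
from h import *
for i in range(3):
    im,d=vision.get_image("side");s=sensors.observe();print(s["position"].round(4))
    uv,P=cloud("side",d);z=s["position"][2]
    B=P[(P[:,2]>z-.038)&(P[:,2]<z-.02)&(abs(P[:,0]-.611)<.02)&(abs(P[:,1]+.0148)<.02)]
    f=fitcyl(B,.014,[.611,-.015]);print(len(B),f.x,np.abs(f.fun).mean())
cv2.imwrite("pics/side5.png",im)
a=[w2pix("side",[[x,-.0149,.08]])[0].round(2).tolist() for x in (.608,.611,.614)];print(a)
print([tuple(int(k) for k in im[206,u]) for u in range(317,333)])
E
```

```text
clock: 12.88
position: [0.6115, -0.0132, 0.1084]
ee_rot: [3.142, 0.001, 0.001]
force: [-0.1, -0.3, -0.7]
width: 0.3
[ 0.6115 -0.0132  0.1083]
64 [ 0.61166286 -0.01404706] 0.0010446296891706843
[ 0.6115 -0.0132  0.1082]
66 [ 0.61142668 -0.01406451] 0.0009199919916497593
[ 0.6114 -0.0131  0.1081]
62 [ 0.61166543 -0.01409971] 0.0010201335758918543
[[326.73, 204.86], [325.58, 204.66], [324.43, 204.46]]
[(80, 120, 145), (61, 89, 106), (67, 102, 121), (27, 55, 80), (11, 36, 60), (5, 38, 65), (11, 41, 69), (18, 39, 72), (7, 40, 69), (0, 38, 69), (0, 34, 69), (3, 35, 69), (0, 29, 60), (20, 50, 87), (46, 92, 147), (48, 98, 153)]
```

```bash
python3 -m handwheel '[{"tx":0,"ty":0,"tz":1.5,"wx":0,"wy":0,"wz":0,"claw":0.1},{"tx":0,"ty":0,"tz":2.5,"wx":0,"wy":0,"wz":0,"claw":0.1},{"tx":0,"ty":0,"tz":3.3,"wx":0,"wy":0,"wz":0,"claw":0.1},{"tx":0,"ty":0,"tz":3.8,"wx":0,"wy":0,"wz":0,"claw":0.1},{"tx":0,"ty":0,"tz":4,"wx":0,"wy":0,"wz":0,"claw":0.1},{"tx":0,"ty":0,"tz":4,"wx":0,"wy":0,"wz":0,"claw":0.1},{"tx":0,"ty":0,"tz":4,"wx":0,"wy":0,"wz":0,"claw":0.1},{"tx":0,"ty":0,"tz":4,"wx":0,"wy":0,"wz":0,"claw":0.1}]'
python3 -m handwheel '[{"tx":0,"ty":0,"tz":0.2,"wx":0,"wy":0,"wz":0,"claw":0.1},{"tx":0,"ty":0,"tz":0.4,"wx":0,"wy":0,"wz":0,"claw":0.1},{"tx":0,"ty":0,"tz":0.4,"wx":0,"wy":0,"wz":0,"claw":0.1}]'
python3 - <<'E'
from h import *
im,d=vision.get_image("side");cv2.imwrite("pics/c6.png",cv2.resize(im[150:250,280:380],(600,600),interpolation=2))
E
```

```text
clock: 13.7
position: [0.6118, -0.013, 0.0685]
ee_rot: [-3.142, -0.001, -0.001]
force: [-0.3, -0.4, 0.1]
width: 0.298
clock: 13.95
position: [0.6112, -0.0131, 0.0638]
ee_rot: [3.142, 0.001, -0.0]
force: [0.0, -0.6, -0.6]
width: 0.302
```

View pics/c6.png

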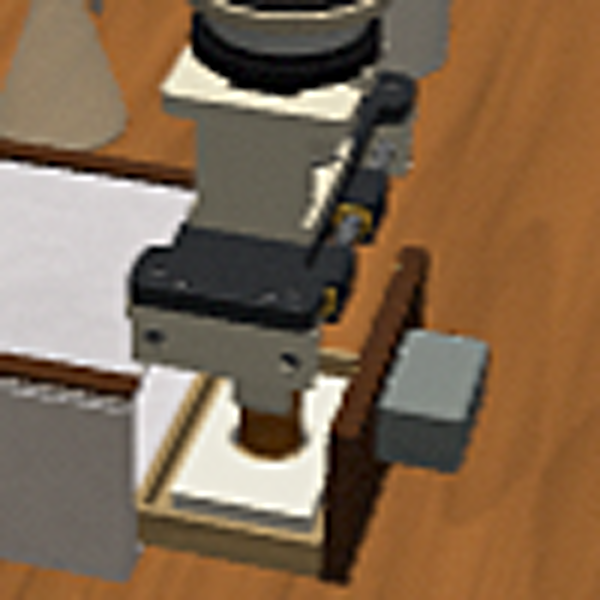

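The vial base (270,445) is at the hole and entering without force. Continue down.

```bash
python3 -m handwheel '[{"tx":0,"ty":0,"tz":0.2,"wx":0,"wy":0,"wz":0,"claw":0.1},{"tx":0,"ty":0,"tz":0.4,"wx":0,"wy":0,"wz":0,"claw":0.1},{"tx":0,"ty":0,"tz":0.5,"wx":0,"wy":0,"wz":0,"claw":0.1},{"tx":0,"ty":0,"tz":0.5,"wx":0,"wy":0,"wz":0,"claw":0.1}]'
python3 -m handwheel '[{"tx":0,"ty":0,"tz":0.2,"wx":0,"wy":0,"wz":0,"claw":0.1},{"tx":0,"ty":0,"tz":0.3,"wx":0,"wy":0,"wz":0,"claw":0.1},{"tx":0,"ty":0,"tz":0.3,"wx":0,"wy":0,"wz":0,"claw":0.1}]'
```

```text
clock: 14.33
position: [0.6112, -0.0131, 0.0587]
ee_rot: [3.142, 0.001, -0.001]
force: [-0.2, 0.5, -0.2]
width: 0.296
clock: 14.58
position: [0.6113, -0.0131, 0.0558]
ee_rot: [3.141, 0.001, -0.001]
force: [0.6, -0.1, 0.3]
width: 0.297
```

```bash
python3 -m handwheel '[{"tx":0,"ty":0,"tz":0.1,"wx":0,"wy":0,"wz":0,"claw":0.1},{"tx":0,"ty":0,"tz":0.1,"wx":0,"wy":0,"wz":0,"claw":0.1}]'
python3 -m handwheel '[{"tx":0,"ty":0,"tz":0.05,"wx":0,"wy":0,"wz":0,"claw":0.1},{"tx":0,"ty":0,"tz":0.05,"wx":0,"wy":0,"wz":0,"claw":0.1}]'
```

```text
clock: 14.75
position: [0.6114, -0.0131, 0.0549]
ee_rot: [3.142, 0.001, -0.0]
force: [-0.4, 0.9, -0.1]
width: 0.299
clock: 14.92
position: [0.6114, -0.0131, 0.0545]
ee_rot: [3.142, 0.001, 0.0]
force: [0.5, -0.9, -1.1]
width: 0.298
```

```bash
python3 -m handwheel '[{"tx":0,"ty":0,"tz":0.05,"wx":0,"wy":0,"wz":0,"claw":0.1},{"tx":0,"ty":0,"tz":0.05,"wx":0,"wy":0,"wz":0,"claw":0.1}]'
python3 -m handwheel '[{"tx":0,"ty":0,"tz":0,"wx":0,"wy":0,"wz":0,"claw":0.4},{"tx":0,"ty":0,"tz":0,"wx":0,"wy":0,"wz":0,"claw":0.6},{"tx":0,"ty":0,"tz":0,"wx":0,"wy":0,"wz":0,"claw":0.6},{"tx":0,"ty":0,"tz":0,"wx":0,"wy":0,"wz":0,"claw":0.6},{"tx":0,"ty":0,"tz":0,"wx":0,"wy":0,"wz":0,"claw":0.6}]'
python3 -m handwheel '[{"tx":0,"ty":0,"tz":-1,"wx":0,"wy":0,"wz":0,"claw":0.6},{"tx":0,"ty":0,"tz":-3,"wx":0,"wy":0,"wz":0,"claw":0.6},{"tx":0,"ty":0,"tz":-6,"wx":0,"wy":0,"wz":0,"claw":0.6},{"tx":0,"ty":0,"tz":-10,"wx":0,"wy":0,"wz":0,"claw":0.6},{"tx":-4,"ty":0,"tz":-12,"wx":0,"wy":0,"wz":0,"claw":0},{"tx":-8,"ty":0,"tz":-12,"wx":0,"wy":0,"wz":0,"claw":0},{"tx":-12,"ty":0,"tz":-12,"wx":0,"wy":0,"wz":0,"claw":0},{"tx":-13.5,"ty":0,"tz":-12,"wx":0,"wy":0,"wz":0,"claw":0},{"tx":-13.5,"ty":0,"tz":-12,"wx":0,"wy":0,"wz":0,"claw":0},{"tx":-13.5,"ty":0,"tz":-12,"wx":0,"wy":0,"wz":0,"claw":0}]'
python3 - <<'E'
from h import *
im,d=vision.get_image("side");cv2.imwrite("pics/c7.png",cv2.resize(im[150:250,280:380],(600,600),interpolation=2))
uv,P=cloud("side",d)
B=P[(P[:,2]>.03)&(P[:,2]<.060)&(abs(P[:,0]-.611)<.02)&(abs(P[:,1]+.0148)<.02)];f=fitcyl(B,.014,[.611,-.015]);print(len(B),f.x)
C=P[(P[:,2]>.076)&(P[:,2]<.09)&(abs(P[:,0]-.611)<.02)&(abs(P[:,1]+.0148)<.025)];print("cap",len(C),C.mean(0),C[:,2].max())
plan([.50,-.0148,.064])
E
```

```text
clock: 15.08
position: [0.6115, -0.0131, 0.0541]
ee_rot: [3.142, 0.001, 0.0]
force: [0.2, 0.6, 0.6]
width: 0.297
clock: 15.5
position: [0.6114, -0.0131, 0.0541]
ee_rot: [3.142, 0.001, -0.0]
force: [-0.5, -0.3, -0.4]
width: 0.587
clock: 16.33
position: [0.4762, -0.0133, 0.1752]
ee_rot: [3.141, 0.001, 0.003]
force: [0.3, -0.5, 0.3]
width: 0.221
101 [ 0.6115344 -0.0142502]
cap 54 [ 0.61108261 -0.01036393  0.08204029] 0.08533775861735826
t(cm) [ 2.26  0.16 11.11] w(deg) [ 0.01 -0.12  0.03] rows~ 2.719084463291623 0.01715192580585329
```

View pics/c7.png

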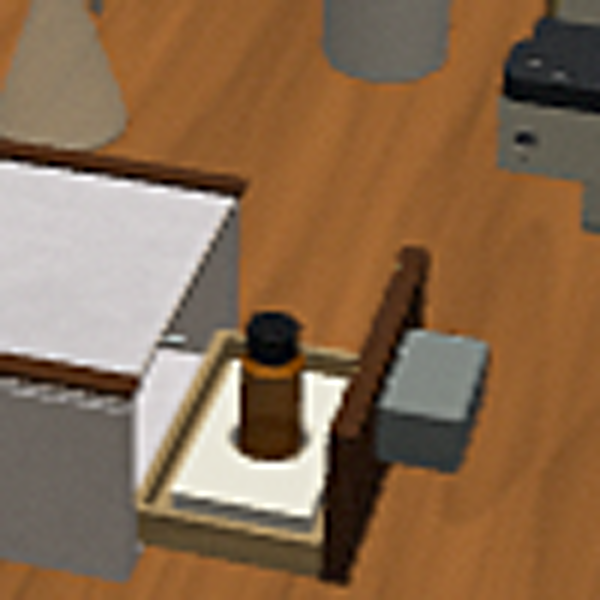

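The vial stands upright in the well (270,400), cap top at 0.082 m. Now descend in front of the pad and push slowly.

```bash
python3 -m handwheel '[{"tx":2,"ty":0.05,"tz":3,"wx":0,"wy":0,"wz":0,"claw":0},{"tx":2,"ty":0.05,"tz":6,"wx":0,"wy":0,"wz":0,"claw":0},{"tx":2,"ty":0.05,"tz":9,"wx":0,"wy":0,"wz":0,"claw":0},{"tx":2,"ty":0.05,"tz":11,"wx":0,"wy":0,"wz":0,"claw":0},{"tx":2,"ty":0.05,"tz":11.2,"wx":0,"wy":0,"wz":0,"claw":0},{"tx":2,"ty":0.05,"tz":11.2,"wx":0,"wy":0,"wz":0,"claw":0},{"tx":2.5,"ty":0.05,"tz":11.2,"wx":0,"wy":0,"wz":0,"claw":0},{"tx":2.7,"ty":0.05,"tz":11.2,"wx":0,"wy":0,"wz":0,"claw":0},{"tx":2.8,"ty":0.05,"tz":11.2,"wx":0,"wy":0,"wz":0,"claw":0},{"tx":2.8,"ty":0.05,"tz":11.2,"wx":0,"wy":0,"wz":0,"claw":0}]'
```

```text
clock: 17.22
position: [0.5057, -0.0136, 0.0632]
ee_rot: [-3.142, -0.001, -0.004]
force: [0.1, 0.5, -0.1]
width: 0.004
```

```bash
python3 -m handwheel '[{"tx":0.2,"ty":0,"tz":0,"wx":0,"wy":0,"wz":0,"claw":0},{"tx":0.4,"ty":0,"tz":0,"wx":0,"wy":0,"wz":0,"claw":0},{"tx":0.6,"ty":0,"tz":0,"wx":0,"wy":0,"wz":0,"claw":0},{"tx":0.8,"ty":0,"tz":0,"wx":0,"wy":0,"wz":0,"claw":0},{"tx":0.9,"ty":0,"tz":0,"wx":0,"wy":0,"wz":0,"claw":0},{"tx":1.1,"ty":0,"tz":0,"wx":0,"wy":0,"wz":0,"claw":0},{"tx":1.3,"ty":0,"tz":0,"wx":0,"wy":0,"wz":0,"claw":0},{"tx":1.5,"ty":0,"tz":0,"wx":0,"wy":0,"wz":0,"claw":0}]'
```

```text
clock: 17.88
position: [0.518, -0.0137, 0.0617]
ee_rot: [3.141, 0.001, -0.005]
force: [-5.6, 0.3, 4.5]
width: 0.005
```

```bash
python3 -m handwheel '[{"tx":0.2,"ty":0,"tz":0,"wx":0,"wy":0,"wz":0,"claw":0},{"tx":0.4,"ty":0,"tz":0,"wx":0,"wy":0,"wz":0,"claw":0},{"tx":0.6,"ty":0,"tz":0,"wx":0,"wy":0,"wz":0,"claw":0},{"tx":0.9,"ty":0,"tz":0,"wx":0,"wy":0,"wz":0,"claw":0},{"tx":1.2,"ty":0,"tz":0,"wx":0,"wy":0,"wz":0,"claw":0},{"tx":1.5,"ty":0,"tz":0,"wx":0,"wy":0,"wz":0,"claw":0},{"tx":1.8,"ty":0,"tz":0,"wx":0,"wy":0,"wz":0,"claw":0},{"tx":2.1,"ty":0,"tz":0,"wx":0,"wy":0,"wz":0,"claw":0},{"tx":2.4,"ty":0,"tz":0,"wx":0,"wy":0,"wz":0,"claw":0},{"tx":2.6,"ty":0,"tz":0,"wx":0,"wy":0,"wz":0,"claw":0},{"tx":2.8,"ty":0,"tz":0,"wx":0,"wy":0,"wz":0,"claw":0}]'
python3 - <<'E'
from h import *
im,d=vision.get_image("side");cv2.imwrite("pics/c8.png",cv2.resize(im[150:250,280:380],(600,600),interpolation=2))
E
```

```text
clock: 18.8
position: [0.546, -0.0137, 0.0617]
ee_rot: [3.141, 0.001, -0.005]
force: [-6.4, 0.8, 4.5]
width: 0.006
```

View pics/c8.png

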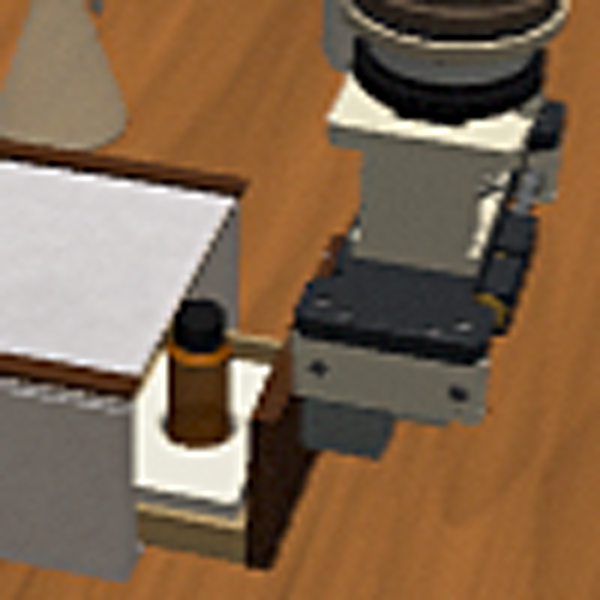

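The vial stays upright at (197,390) as the drawer goes in. Continue, easing the vertical friction load.

```bash
python3 -m handwheel '[{"tx":0.2,"ty":0,"tz":-0.02,"wx":0,"wy":0,"wz":0,"claw":0},{"tx":0.4,"ty":0,"tz":-0.04,"wx":0,"wy":0,"wz":0,"claw":0},{"tx":0.7,"ty":0,"tz":-0.05,"wx":0,"wy":0,"wz":0,"claw":0},{"tx":1.0,"ty":0,"tz":-0.05,"wx":0,"wy":0,"wz":0,"claw":0},{"tx":1.3,"ty":0,"tz":-0.05,"wx":0,"wy":0,"wz":0,"claw":0},{"tx":1.6,"ty":0,"tz":-0.05,"wx":0,"wy":0,"wz":0,"claw":0},{"tx":1.9,"ty":0,"tz":-0.05,"wx":0,"wy":0,"wz":0,"claw":0},{"tx":2.2,"ty":0,"tz":-0.05,"wx":0,"wy":0,"wz":0,"claw":0},{"tx":2.5,"ty":0,"tz":-0.05,"wx":0,"wy":0,"wz":0,"claw":0},{"tx":2.8,"ty":0,"tz":-0.05,"wx":0,"wy":0,"wz":0,"claw":0},{"tx":3.1,"ty":0,"tz":-0.05,"wx":0,"wy":0,"wz":0,"claw":0},{"tx":3.4,"ty":0,"tz":-0.05,"wx":0,"wy":0,"wz":0,"claw":0}]'
python3 -m handwheel '[{"tx":0.2,"ty":0,"tz":0,"wx":0,"wy":0,"wz":0,"claw":0},{"tx":0.4,"ty":0,"tz":0,"wx":0,"wy":0,"wz":0,"claw":0},{"tx":0.7,"ty":0,"tz":0,"wx":0,"wy":0,"wz":0,"claw":0},{"tx":0.9,"ty":0,"tz":0,"wx":0,"wy":0,"wz":0,"claw":0},{"tx":1.1,"ty":0,"tz":0,"wx":0,"wy":0,"wz":0,"claw":0},{"tx":1.3,"ty":0,"tz":0,"wx":0,"wy":0,"wz":0,"claw":0},{"tx":1.5,"ty":0,"tz":0,"wx":0,"wy":0,"wz":0,"claw":0},{"tx":1.7,"ty":0,"tz":0,"wx":0,"wy":0,"wz":0,"claw":0},{"tx":1.8,"ty":0,"tz":0,"wx":0,"wy":0,"wz":0,"claw":0},{"tx":1.9,"ty":0,"tz":0,"wx":0,"wy":0,"wz":0,"claw":0}]'
```

```text
clock: 19.85
position: [0.5795, -0.0136, 0.0618]
ee_rot: [3.141, 0.001, -0.006]
force: [-6.4, -0.2, 1.6]
width: 0.007
clock: 20.68
position: [0.5985, -0.0136, 0.0618]
ee_rot: [3.141, 0.001, -0.006]
force: [-5.9, 0.9, 1.4]
width: 0.005
```

```bash
python3 -m handwheel '[{"tx":0.1,"ty":0,"tz":0,"wx":0,"wy":0,"wz":0,"claw":0},{"tx":0.2,"ty":0,"tz":0,"wx":0,"wy":0,"wz":0,"claw":0},{"tx":0.3,"ty":0,"tz":0,"wx":0,"wy":0,"wz":0,"claw":0},{"tx":0.4,"ty":0,"tz":0,"wx":0,"wy":0,"wz":0,"claw":0},{"tx":0.5,"ty":0,"tz":0,"wx":0,"wy":0,"wz":0,"claw":0},{"tx":0.6,"ty":0,"tz":0,"wx":0,"wy":0,"wz":0,"claw":0},{"tx":0.7,"ty":0,"tz":0,"wx":0,"wy":0,"wz":0,"claw":0},{"tx":0.8,"ty":0,"tz":0,"wx":0,"wy":0,"wz":0,"claw":0}]'
```

```text
clock: 21.35
position: [0.6065, -0.0136, 0.0618]
ee_rot: [3.141, 0.001, -0.006]
force: [-7.6, 0.6, 2.1]
width: 0.0
```

```bash
python3 -m handwheel '[{"tx":0.05,"ty":0,"tz":0,"wx":0,"wy":0,"wz":0,"claw":0},{"tx":0.1,"ty":0,"tz":0,"wx":0,"wy":0,"wz":0,"claw":0}]'
```

```text
clock: 21.52
position: [0.6075, -0.0136, 0.0618]
ee_rot: [3.141, 0.001, -0.006]
force: [-6.3, 0.9, 2.6]
width: 0.004
```

```bash
python3 -m handwheel '[{"tx":0.05,"ty":0,"tz":0,"wx":0,"wy":0,"wz":0,"claw":0},{"tx":0.1,"ty":0,"tz":0,"wx":0,"wy":0,"wz":0,"claw":0}]'
```

```text
clock: 21.68
position: [0.6085, -0.0136, 0.0618]
ee_rot: [3.141, 0.001, -0.006]
force: [-6.5, 0.5, 2.2]
width: 0.004
```

```bash
python3 -m handwheel '[{"tx":0.05,"ty":0,"tz":0,"wx":0,"wy":0,"wz":0,"claw":0},{"tx":0.1,"ty":0,"tz":0,"wx":0,"wy":0,"wz":0,"claw":0}]'
```

```text
clock: 21.85
position: [0.6095, -0.0136, 0.0618]
ee_rot: [3.141, 0.001, -0.006]
force: [-6.3, 0.5, 1.4]
width: 0.005
```

```bash
python3 -m handwheel '[{"tx":0.05,"ty":0,"tz":0,"wx":0,"wy":0,"wz":0,"claw":0},{"tx":0.1,"ty":0,"tz":0,"wx":0,"wy":0,"wz":0,"claw":0}]'
```

```text
clock: 22.02
position: [0.6104, -0.0136, 0.0618]
ee_rot: [3.141, 0.001, -0.006]
force: [-6.6, -0.2, 2.1]
width: 0.011
```

```bash
python3 -m handwheel '[{"tx":0.05,"ty":0,"tz":0,"wx":0,"wy":0,"wz":0,"claw":0},{"tx":0.1,"ty":0,"tz":0,"wx":0,"wy":0,"wz":0,"claw":0}]'
```

```text
clock: 22.18
position: [0.6114, -0.0136, 0.0618]
ee_rot: [3.141, 0.001, -0.006]
force: [-7.3, -0.5, 3.0]
width: 0.001
```

```bash
python3 -m handwheel '[{"tx":0.05,"ty":0,"tz":0,"wx":0,"wy":0,"wz":0,"claw":0},{"tx":0.08,"ty":0,"tz":0,"wx":0,"wy":0,"wz":0,"claw":0}]'
```

```text
clock: 22.35
position: [0.6123, -0.0136, 0.0618]
ee_rot: [3.141, 0.001, -0.006]
force: [-6.8, 0.8, 2.4]
width: 0.008
```

```bash
python3 -m handwheel '[{"tx":0.04,"ty":0,"tz":0,"wx":0,"wy":0,"wz":0,"claw":0},{"tx":0.06,"ty":0,"tz":0,"wx":0,"wy":0,"wz":0,"claw":0}]'
```

```text
clock: 22.52
position: [0.6129, -0.0136, 0.0618]
ee_rot: [3.141, 0.001, -0.006]
force: [-6.1, 0.7, 3.6]
width: 0.007
```

```bash
python3 -m handwheel '[{"tx":0.04,"ty":0,"tz":0,"wx":0,"wy":0,"wz":0,"claw":0},{"tx":0.06,"ty":0,"tz":0,"wx":0,"wy":0,"wz":0,"claw":0}]'
```

```text
clock: 22.68
position: [0.6133, -0.0136, 0.0618]
ee_rot: [3.141, 0.001, -0.007]
force: [-8.4, -0.5, 1.9]
width: 0.005
```

```bash
python3 -m handwheel '[{"tx":0.05,"ty":0,"tz":0,"wx":0,"wy":0,"wz":0,"claw":0},{"tx":0.05,"ty":0,"tz":0,"wx":0,"wy":0,"wz":0,"claw":0}]'
```

```text
clock: 22.85
position: [0.6135, -0.0136, 0.0618]
ee_rot: [3.141, 0.001, -0.007]
force: [-8.1, 1.2, 3.2]
width: 0.005
```

```bash
python3 -m handwheel '[{"tx":0.05,"ty":0,"tz":0,"wx":0,"wy":0,"wz":0,"claw":0},{"tx":0.05,"ty":0,"tz":0,"wx":0,"wy":0,"wz":0,"claw":0}]'
```

```text
clock: 23.02
position: [0.6137, -0.0136, 0.0618]
ee_rot: [3.141, 0.001, -0.009]
force: [-9.6, 0.1, 5.2]
width: 0.006
```

```bash
python3 -m handwheel '[{"tx":0.05,"ty":0,"tz":-0.02,"wx":0,"wy":0,"wz":0,"claw":0},{"tx":0.05,"ty":0,"tz":-0.02,"wx":0,"wy":0,"wz":0,"claw":0}]'
```

```text
clock: 23.18
position: [0.6138, -0.0136, 0.0618]
ee_rot: [3.141, 0.001, -0.01]
force: [-10.3, 0.6, 5.8]
width: 0.007
```

```bash
python3 -m handwheel '[{"tx":0.05,"ty":0,"tz":0,"wx":0,"wy":0,"wz":0,"claw":0},{"tx":0.05,"ty":0,"tz":0,"wx":0,"wy":0,"wz":0,"claw":0}]'
```

```text
clock: 23.35
position: [0.614, -0.0136, 0.0618]
ee_rot: [3.141, 0.001, -0.011]
force: [-10.9, 0.3, 5.3]
width: 0.005
```

```bash
python3 -m handwheel '[{"tx":-0.1,"ty":0,"tz":0,"wx":0,"wy":0,"wz":0,"claw":0},{"tx":-0.2,"ty":0,"tz":0,"wx":0,"wy":0,"wz":0,"claw":0},{"tx":-0.4,"ty":0,"tz":0,"wx":0,"wy":0,"wz":0,"claw":0},{"tx":-0.6,"ty":0,"tz":0,"wx":0,"wy":0,"wz":0,"claw":0},{"tx":-0.8,"ty":0,"tz":0,"wx":0,"wy":0,"wz":0,"claw":0},{"tx":-1.0,"ty":0,"tz":0,"wx":0,"wy":0,"wz":0,"claw":0},{"tx":-1.1,"ty":0,"tz":0,"wx":0,"wy":0,"wz":0,"claw":0},{"tx":-1.2,"ty":0,"tz":0,"wx":0,"wy":0,"wz":0,"claw":0},{"tx":-1.4,"ty":0,"tz":0,"wx":0,"wy":0,"wz":0,"claw":0},{"tx":-1.6,"ty":0,"tz":0,"wx":0,"wy":0,"wz":0,"claw":0},{"tx":-1.8,"ty":0,"tz":0,"wx":0,"wy":0,"wz":0,"claw":0},{"tx":-2.0,"ty":0,"tz":0,"wx":0,"wy":0,"wz":0,"claw":0}]'
```

```text
clock: 24.35
position: [0.5984, -0.0136, 0.0634]
ee_rot: [-3.141, -0.001, -0.004]
force: [0.2, 0.8, 1.2]
width: 0.01
```

Force is zero while still near flush, so the catch is holding. Move clear and check.

```bash
python3 -m handwheel '[{"tx":-1,"ty":0,"tz":0,"wx":0,"wy":0,"wz":0,"claw":0},{"tx":-3,"ty":0,"tz":0,"wx":0,"wy":0,"wz":0,"claw":0},{"tx":-6,"ty":0,"tz":-2,"wx":0,"wy":0,"wz":0,"claw":0},{"tx":-9,"ty":0,"tz":-5,"wx":0,"wy":0,"wz":0,"claw":0},{"tx":-11,"ty":0,"tz":-9,"wx":0,"wy":0,"wz":0,"claw":0},{"tx":-13,"ty":0,"tz":-13,"wx":0,"wy":0,"wz":0,"claw":0},{"tx":-13,"ty":0,"tz":-16,"wx":0,"wy":0,"wz":0,"claw":0},{"tx":-13,"ty":0,"tz":-16,"wx":0,"wy":0,"wz":0,"claw":0},{"tx":-13,"ty":0,"tz":-16,"wx":0,"wy":0,"wz":0,"claw":0}]'
python3 - <<'E'
from h import *
im,d=vision.get_image("side");cv2.imwrite("pics/side9.png",im)
uv,P=cloud("side",d)
f=P[(P[:,2]>.05)&(P[:,2]<.068)&(P[:,0]>.5)&(P[:,0]<.635)&(abs(P[:,1]+.015)<.025)];print("pad face x",len(f),np.percentile(f[:,0],[5,50]) if len(f) else "")
d0=np.load("side0.npy");uv,Q=cloud("side",d0);f=Q[(Q[:,2]>.05)&(Q[:,2]<.068)&(Q[:,0]>.5)&(Q[:,0]<.635)&(abs(Q[:,1]+.015)<.025)];print("at start",len(f),np.percentile(f[:,0],[5,50]))
E
```

```text
clock: 25.1
position: [0.4691, -0.0136, 0.2255]
ee_rot: [3.141, 0.001, 0.011]
force: [0.9, -0.7, -0.3]
width: 0.008
pad face x 26 [0.61177793 0.61234662]
at start 26 [0.61159065 0.61222401]
```

View pics/side9.png

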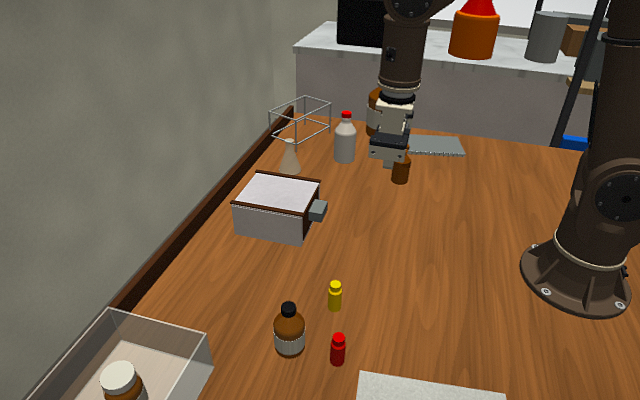

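The drawer is shut: its pad at (318,211) is back at the starting depth. The other bottles are unmoved and the gripper is clear, so I hand in.

```bash
python3 -c "
from cell import arm;print(arm.sign_off())"
```

```text
the job is handed in; nothing more can be done
None
```

The amber vial is stowed and the drawer is held shut by its catch. The job was handed in at about 25 s, with no verdict reported.

**What I did:** I pressed the shut drawer to 11.7 N (12.4 N with the vertical friction) and it sprang out. I stood the vial in the round well and pushed the drawer home to 10.9 N (12.1 N with friction). That was just under the 11–13 N suggested, but at the same depth (TCP x 0.614 m) as the press that had released it. I then drew back and it held. The highest contact force in any reading was about 12.4 N.

**Last checks:**
- **Drawer:** the pad face is at x 0.6123 m, against 0.6122 m at the start, and there was no force on the tool on withdrawal.
- **Vial:** before closing it stood upright in the well, within about 0.5 mm of the centre by the side camera. It was still upright with the drawer about a third of the way in; since then it has been out of sight under the roof and could not be checked.
- **Other bottles:** they look unmoved by eye in the last side picture; bottle_a was partly hidden behind the gripper, and I did not measure them again.
- **Disagreement:** the two cameras and the arm differ by 1–2 mm in y, so I placed the vial by comparing it with the well in the same camera picture.

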